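# Unload the module ageing magazine with its supply tripped

## Robot

A 6-joint arm with a two-finger parallel gripper is mounted at the origin on the work surface. World frame = base frame: x ahead of the robot, y to its left, z up, the work surface at z = 0. Lengths are in mm, angles in degrees, forces in N, time in s.
With the tool pointing down it reaches from about 300 to 850 mm from the base axis. Payload 4.2 kg.
Tool frame: the origin (TCP) lies on the centre line of the jaws, within the pads' length; the fingertips stand 11 mm ahead of it and the grasp point (between the pads) lies 8 mm behind it; z points along the fingers, y is the line along which they close (so a half turn about z gives the same grasp; the last joint's range is limited). The gripper opens to 91 mm and grips with 3 to 60 N. Pads are 32 mm wide; open, the fingers measure 118 mm over their backs; the gripper's body (76 mm by 178 mm) begins 60 mm behind the grasp point.
Start: joints at [67.036, 18.312, 89.639, -0, 72.044, -1.146], TCP at [213.709, 533.826, 224.976] pointing down, gripper open.
Joint ranges: [-177.97, 177.97], [-48.28, 115.42], [12.27, 149.76], [-77.06, 257.06], [2.81, 150.46], [-146.56, 146.56]. Speed limits (degrees/s): [147.25, 147.25, 180, 180, 180, 180].

## Interface

Orientations are given as [roll, pitch, yaw] about the fixed x, y, z axes, in that order (R = Rz(yaw) Ry(pitch) Rx(roll)).
In Python, from workcell import env, grab_frame, camera_model, models gives the robot as it stands.
- The arm moves only by the shell command python3 -m crank 'ROWS' [FORCE]. ROWS is text: rows parted by semicolons, each of 7 numbers parted by spaces: the closure, from -1 (fully open) to 1 (shut), so that 0 is half open, then the shift along the tool's x, y, z in mm, then the turn, a rotation vector about the tool's x, y, z in degrees. A call has 1 to 10 rows; each row shifts and turns the commanded pose from where the row before left it, along the tool's axes as they then stand; what a row does not reach is not made up. A row lasts 1/8 s, in which the tool goes at most 62.5 mm and 10.7 degrees, less where a joint would pass 70% of its speed; a pose out of reach is approached as far as the arm can. A call is refused whole if a number of a shift passes 62.5 or a number of a turn 10.7, either way. A call with a gripper value outside its range is refused whole. The fingers move at their own pace and stop on an object; FORCE is the grip in N (left out, the last holds). Time passes only in rows, so rows that do not move let the fingers close. It gives the time, the measured TCP pose, the force, the opening and the grip force at its end, in the units of the state.
- env.state(): the state, without advancing time (a new reading comes with each control period).
- grab_frame(name): name is "side" or "top" or "wrist"; returns the picture (480x640x3 uint8, blue, green, red); there is no depth.
- camera_model(name): a dict with "K" (3x3 intrinsics, pixels), "R" (3x3) and "t" (3): a world point X has camera coordinates R X + t; the wrist camera has in their place "mount" (4x4, takes a point from camera to tool coordinates, whose origin is the TCP and whose axes are the flange's). Camera axes: x right, y down, z forward; pixel columns grow to the right and rows downward; lengths in mm; the calibration is good to about 2 mm. A picture is of the moment at which its call begins: read the wrist's pose just before it. camera_model takes no time and is no camera call.
- env.job_done(): hands the job in; it is judged then, once.
Trained networks look in the newest picture that a camera, given by its name, has taken for a name from the list of things; names that differ only in an ending like _2 or _b are one class to them, and where a whole thing is asked for, a point or a joint stands for the part that bears it (a point fixed in the world has none). Each returns a list of dicts, best first, with "p" (0 to 1); they miss things now and then, are a little off and sometimes report something else, mostly with a low value. They report only what shows in the picture. A call takes as long as a camera call.
- models.search_frame(name, camera): "point" ([x, y, z] in mm, in world coordinates, good to about 4 mm: the middle of the surface that is visible of it).
The state is a dict: "time_s": time; "qpos": joint angles; "qvel": joint speeds; "effort": joint torques, N m; "ee_pos": TCP position; "ee_rot": TCP orientation; "force": force on the tool from outside, world axes, zero at the start; "torque": the same for the moment, N m; "gripper_width": finger opening in mm; "gripper_force": force on a finger pad.
Only numpy, scipy, OpenCV 4.12 (cv2) and the standard library are available. Lean on these libraries where they do the work, as an engineer would, in place of code of your own. Each camera call takes 0.05 s, during which the arm holds its last target. There are 200 camera calls.

## Task

Trip the magazine's supply with the test button on the supply box so that the lever drops, and while it is off turn the magazine to bring each tall hexagonal module to the open front and move every one of them into the tray. Leave the low blanking plug in the magazine and the things around undisturbed. When all modules lie or stand in the tray, lift the lever back up until it latches.

Things in the scene. Friction and masses are not known exactly. Their poses are not given: they have to be found in the camera images.
- axis (a point): centre of the revolving magazine, on its axis at the height of the turntable's top (30 mm above the bench). It does not turn; its -x axis points to the magazine's open front, where a pocket can be reached
- magazine: fixed frame of the magazine, origin on its axis at bench height, axes as point axis: grey foot 290 x 304 x 12 mm, four corner posts, clear guard plate 4 mm thick, top 101 mm above the bench (posts 105), over everything from x = -50 to +145 mm and 152 mm to either side. Modules pass 10 mm under it and can be lifted only at the open front
- knob (a point): black hexagonal hand knob on the turntable's axis above the guard: 40 mm across flats, 36 mm high (110 to 146 mm above the bench); the point is its centre, half-way up. Two flats face this point's +y and -y, the others every 60 degrees. It turns with the turntable
- carousel (a joint): turn of the turntable (rad), 0 at the start, growing anticlockwise seen from above; no end stops; friction of about 0.08 N m holds it. Dark steel disc, radius 130 mm, five pockets every 72 degrees, centres 95 mm from the axis, one of them at point knob's -x. A pocket is a square nest 47 mm inside, walls 4 mm thick and 12 mm high
- module1_c (a point): a reference module: plain aluminium hexagonal prism 38 mm across flats, 44 mm across corners, 55 mm tall, 0.15 kg; the point is its centre, half-way up; z is its long axis, two flats face its +y and -y and the others every 60 degrees. It starts upright in one of the pockets, standing on the turntable's top. It may be absent
- module2_c (a point): a reference module: plain aluminium hexagonal prism 38 mm across flats, 44 mm across corners, 55 mm tall, 0.15 kg; the point is its centre, half-way up; z is its long axis, two flats face its +y and -y and the others every 60 degrees. It starts upright in one of the pockets, standing on the turntable's top. It may be absent
- module3_c (a point): a reference module: plain aluminium hexagonal prism 38 mm across flats, 44 mm across corners, 55 mm tall, 0.15 kg; the point is its centre, half-way up; z is its long axis, two flats face its +y and -y and the others every 60 degrees. It starts upright in one of the pockets, standing on the turntable's top. It may be absent
- module4_c (a point): a reference module: plain aluminium hexagonal prism 38 mm across flats, 44 mm across corners, 55 mm tall, 0.15 kg; the point is its centre, half-way up; z is its long axis, two flats face its +y and -y and the others every 60 degrees. It starts upright in one of the pockets, standing on the turntable's top. It may be absent
- blank_c (a point): blanking plug: low round aluminium disc 40 mm across and 16 mm high with a 6 mm high, 16 mm wide stem, in one of the pockets; the point is its centre, 11 mm above its underside. It stays in the magazine
- tray: black open tray, fixed, 260 mm (its x) x 150 mm (its y), walls 5 mm thick and 30 mm high, padded floor 5 mm above the bench; origin at the centre of its underside. Room for four modules in a row along its x
- lever (a joint): breaker lever on the supply box (rad): 0 up (live, latched; it can be pushed 0.08 past), 1.25 dropped towards the box's front. It is held up by a catch. When dropped, a weak spring (under 0.06 N m) keeps it down; lifting it, the catch resists below about 0.45 rad with about 0.12 N m (a grip may slip on the lever and lag: push on past upright) and snaps in at 0
- lever_grip (a point): point on the lever 55 mm from its pivot, half-way through it. The lever is a black paddle 14 mm wide (along the box's y), 8 mm thick, ending 70 mm from the pivot; this point's z points from the pivot to the lever's end
- lever_pivot (a point): pivot of the lever, 75 mm above the bench; axes are the supply box's: z up, y the pivot's axis, -x the box's front. From upright at angle 0 the lever leans to -x by the joint's angle. The grey box, fixed, is 120 mm (x) x 110 mm (y) x 80 mm high; the pivot lies 10 mm behind its front face and 25 mm to the -y side of its middle
- button_top (a point): centre of the top of the round white test button, 24 mm across, standing 12 mm proud of the supply box's top; pressed straight down
- test_button (a joint): travel of the test button (m), 0 out, 0.008 fully down; springs back; 0.8 N to start, 4 N fully down; frees the lever when about 0.003 down
- meter: bystander: orange hand multimeter 150 x 75 x 46 mm lying on the bench; origin at the centre of its underside
- driver: bystander: screwdriver 160 mm long lying on the bench; origin under its middle

How it is judged:
By the outcome, as a careful person would: the job done as asked, in the order asked, and still so for the second after the job is handed in, with the robot touching nothing.
Of module1, module2, module3, module4 only 3 to 4 are there at a start; the rules pass over those that are not, and their reading is None.
At some moment in a run one of module1, module2, module3, module4 may be knocked a few centimetres aside while the robot is not near it.
Once in a run the grip may slacken for a moment while it holds something.
It also fails if it takes over 210 s, if anything falls off the work surface, if the arm or the gripper's body presses on something with over 40 N, if the wrist force passes 120 N, or if a joint passes its speed limit or range.

## Working session

There is one attempt and no reset: what is moved stays moved. The work goes in short steps, Python scripts to look and compute and a shell command to move; the robot and the scene stay as the last step left them, time stands still between calls to the robot, and variables do not carry over. Pictures are saved under pics/ and viewed, at most 14 in all, crops included, and the job is handed in when it is done.

```bash
ls; mkdir -p pics
python3 - <<'E'
from workcell import env, grab_frame, camera_model, models
import cv2,numpy as np
s=env.state();print(s['time_s'],s['ee_pos'],s['ee_rot'],s['gripper_width'])
for c in('top','side'):
    cv2.imwrite(f'pics/{c}0.png',grab_frame(c))
    m=camera_model(c);print(c,-m['R'].T@m['t'])
    for n in('axis','knob','module1_c','blank_c','tray','lever_grip','lever_pivot','button_top','meter','driver','magazine'):
        try:print(n,[(np.round(d['point']).tolist(),round(d['p'],2)) for d in models.search_frame(n,c)][:6])
        except Exception as e:print(n,e)
print(camera_model('wrist'))
E
```

```text
pics
0.0 [213.51911193 533.36339545 224.14257957] [-1.79900073e+02 -5.90998556e-04  1.58181827e+02] 91.26143929115919
top [ 454.02071739  -34.2028409  1212.85803222]
axis [([639.0, -28.0, 102.0], 0.75)]
knob [([545.0, -13.0, 33.0], 0.67)]
module1_c [([520.0, 344.0, 92.0], 0.22)]
blank_c [([570.0, 61.0, 44.0], 0.63)]
tray [([508.0, -323.0, 4.0], 0.97)]
lever_grip [([448.0, 269.0, 139.0], 0.6)]
lever_pivot [([492.0, 302.0, 81.0], 0.67)]
button_top [([517.0, 346.0, 93.0], 0.62), ([573.0, 62.0, 45.0], 0.39)]
meter [([727.0, 291.0, 40.0], 0.88)]
driver [([722.0, -318.0, 27.0], 0.97)]
magazine [([642.0, -29.0, 101.0], 0.67), ([542.0, -12.0, 26.0], 0.29)]
side [ 326.90162842 -791.01166734  561.52516779]
axis [([634.0, -112.0, 98.0], 0.57)]
knob [([577.0, -80.0, 35.0], 0.62)]
module1_c []
blank_c [([569.0, 54.0, 43.0], 0.58)]
tray [([511.0, -321.0, 1.0], 0.81)]
lever_grip [([450.0, 268.0, 114.0], 0.44)]
lever_pivot [([483.0, 264.0, 65.0], 0.65)]
button_top []
meter [([725.0, 288.0, 39.0], 0.85), ([576.0, -76.0, 32.0], 0.6)]
driver [([719.0, -334.0, 21.0], 0.74), ([446.0, 267.0, 117.0], 0.47)]
magazine [([638.0, -111.0, 100.0], 0.94)]
{'K': array([[392.37984795,   0.        , 323.21718284],
       [  0.        , 392.37984795, 242.20997656],
       [  0.        ,   0.        ,   1.        ]]), 'mount': array([[-4.42498776e-04, -9.60786379e-01, -2.77289267e-01,
         7.80347502e+01],
       [ 9.99999823e-01, -3.14614227e-04, -5.05687203e-04,
         8.82106876e-01],
       [ 3.98618229e-04, -2.77289441e-01,  9.60786348e-01,
        -1.60965331e+02],
       [ 0.00000000e+00,  0.00000000e+00,  0.00000000e+00,
         1.00000000e+00]])}
```

```bash
ls -R . | head -30
```

```text
.:
pics

./pics:
side0.png
top0.png
```

View pics/top0.png

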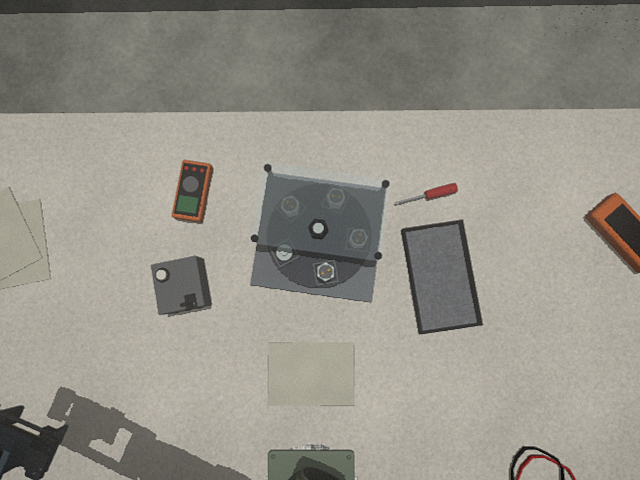

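View pics/side0.png

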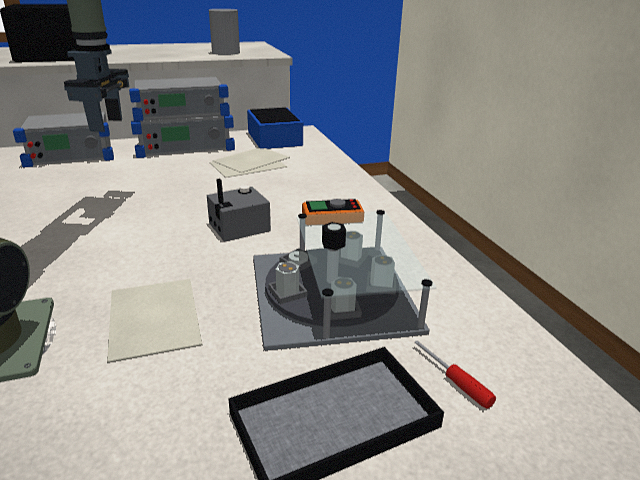

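Top view: knob at about (319,229), modules at (326,271), (290,205), (336,197) and (359,238), and the blank at (284,253). The box is near (180,286) and the tray near (442,277). I'll zoom in to get corners.

```bash
cat > h.py <<'E'
import numpy as np,cv2
from workcell import env, grab_frame, camera_model, models
from scipy.spatial.transform import Rotation as Ro
def ray(c,uv,z,st=None):
    m=camera_model(c);d=np.linalg.inv(m['K'])@[uv[0],uv[1],1]
    if c=='wrist':
        T=m['mount'];R=Ro.from_euler('xyz',st['ee_rot'],degrees=True).as_matrix()
        o=np.array(st['ee_pos'])+R@T[:3,3];w=R@T[:3,:3]@d
    else:
        o=-m['R'].T@m['t'];w=m['R'].T@d
    return o+w*(z-o[2])/w[2]
def pix(c,X,st=None):
    m=camera_model(c)
    if c=='wrist':
        T=m['mount'];R=Ro.from_euler('xyz',st['ee_rot'],degrees=True).as_matrix()
        p=T[:3,:3].T@(R.T@(np.array(X)-st['ee_pos'])-T[:3,3])
    else: p=m['R']@X+m['t']
    q=m['K']@p;return q[:2]/q[2]
E
python3 - <<'E'
from h import *
im=cv2.imread('pics/top0.png')
a=cv2.resize(im[160:310,245:395],None,fx=4,fy=4,interpolation=2)
b=cv2.resize(im[245:325,145:220],None,fx=2.66,fy=2.66,interpolation=2)
o=np.zeros((600,800,3),np.uint8);o[:,:600]=a;o[:b.shape[0],600:600+b.shape[1]]=b[:,:200]
t=cv2.resize(im[210:340,395:490],None,fx=2.1,fy=2.1);o[300:300+t.shape[0],600:600+t.shape[1]]=t
cv2.imwrite('pics/crop.png',o)
for n,uv,z in [('p1',(268,168),105),('p2',(386,184),105),('p3',(255,238),105),('p4',(378,256),105),('knob',(319,228),146),('m',(326,271),85)]:print(n,ray('top',uv,z).round(1))
E
```

```text
p1 [764.7  96.3 105. ]
p2 [ 724.7 -180.3  105. ]
p3 [598.6 124.5 105. ]
p4 [ 556.  -158.5  105. ]
knob [615.2 -23.9 146. ]
m [523.2 -39.3  85. ]
```

View pics/crop.png

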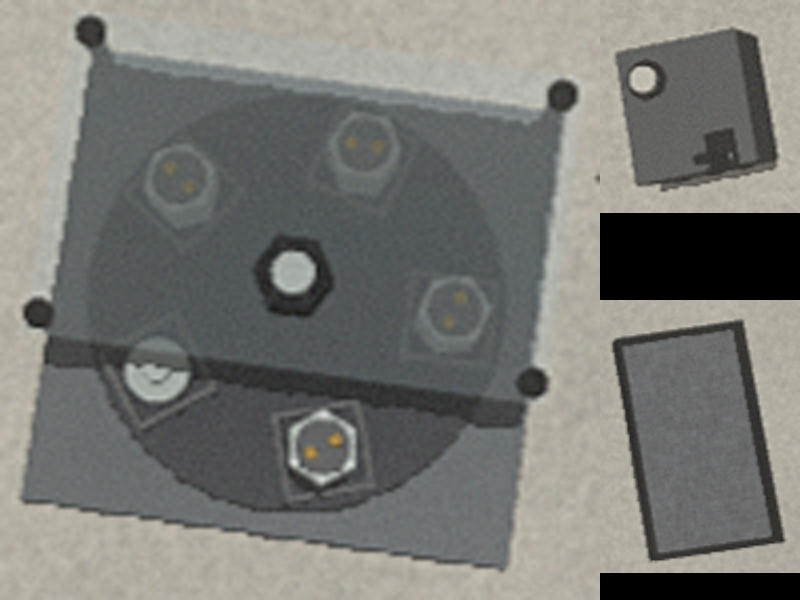

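Run:
```python
from h import *
A=lambda u,v:(245+u/4-.4,160+v/4-.4)
B=lambda u,v:(145+(u-600)/2.66,245+v/2.66)
C=lambda u,v:(395+(u-600)/2.1,210+(v-300)/2.1)
def a(p,q): d=q-p;return round(np.degrees(np.arctan2(d[1],d[0])),1),round(np.hypot(*d[:2]),1)
r=lambda uv,z:ray('top',uv,z)
k=r(A(293,272),146);print('knob',k)
f=[r(A(22,500),12),r(A(505,570),12)];print('foot',f,a(f[1],f[0]))
P=[r(A(*x),105) for x in((90,32),(563,95),(38,312),(532,382))];print('posts',a(P[1],P[0]),a(P[3],P[2]),a(P[2],P[0]),a(P[3],P[1]),np.mean(P,0))
for n,uv,z in(('front',(323,448),85),('right',(454,312),85),('tr',(363,145),85),('tl',(181,180),85),('blank',(157,368),46)):
    p=r(A(*uv),z);print(n,p.round(1),a(k,p))
b=r(B(644,79),92);print('button',b)
c=[r(B(*x),80) for x in((617,52),(735,29),(638,185))];print(np.round(c,1),a(c[2],c[0]),a(c[1],c[0]))
t=[r(C(*x),30) for x in((613,340),(741,321),(652,560),(782,541))];print(np.round(t,1),np.mean(t,0),a(t[2],t[0]),a(t[3],t[1]),a(t[1],t[0]))
```

```text
knob [616.1280018  -21.31377039 146.        ]
foot [array([494.56218338, 148.24398683,  12.        ]), array([ 451.07107013, -149.37356801,   12.        ])] (np.float64(81.7), np.float64(300.8))
posts (np.float64(81.9), np.float64(280.0)) (np.float64(81.7), np.float64(287.2)) (np.float64(-9.6), np.float64(168.5)) (np.float64(-7.2), np.float64(169.5)) [662.40868752 -27.86064431 105.        ]
front [521.8 -37.8  85. ] (np.float64(-170.1), np.float64(95.8))
right [ 601.3 -115.    85. ] (np.float64(-99.0), np.float64(94.8))
tr [701.5 -62.3  85. ] (np.float64(-25.7), np.float64(94.7))
tl [680.8  45.7  85. ] (np.float64(46.0), np.float64(93.2))
blank [572.9  62.4  46. ] (np.float64(117.3), np.float64(94.2))
button [515.2491569  342.44386968  92.        ]
[[539.8 371.4  80. ]
 [559.9 267.3  80. ]
 [423.5 348.1  80. ]] (np.float64(11.4), np.float64(118.6)) (np.float64(100.9), np.float64(106.1))
[[ 629.3 -225.2   30. ]
 [ 651.2 -375.6   30. ]
 [ 375.6 -263.3   30. ]
 [ 396.8 -411.8   30. ]] [ 513.24984165 -318.98186776   30.        ] (np.float64(8.6), np.float64(256.5)) (np.float64(8.1), np.float64(257.0)) (np.float64(98.3), np.float64(152.0))
```

```bash
python3 -m crank '1 0 0 0 0 0 9.74;1 0 0 0 0 0 9.74;1 0 0 0 0 0 9.74;1 0 0 0 0 0 9.74;1 0 0 0 0 0 9.74;1 0 0 0 0 0 9.74;1 0 0 0 0 0 9.74' 20; python3 -m crank '1 -32 50 5 0 0 0;1 -32 50 5 0 0 0;1 -32 50 5 0 0 0;1 -32 50 10 0 0 0;1 -32 50 20 0 0 0;1 -31 52 30 0 0 0;1 0 0 15 0 0 0;1 0 0 0 0 0 0'; python3 -c "
from h import *
s=env.state();print(s['force'],s['qpos']);cv2.imwrite('pics/w1.png',grab_frame('wrist'))
for n in('button_top','lever_grip','lever_pivot'):print(n,[(np.round(d['point']).tolist(),round(d['p'],2)) for d in models.search_frame(n,'wrist')])
print(pix('wrist',[515.2,342.4,92],s),pix('wrist',[449,271,145],s))"
```

```text
time_s: 2.08
ee_pos: [213.7, 533.8, 225.0]
ee_rot: [180.0, -0.0, 89.7]
force: [-0.5, -0.5, 0.9]
gripper_width: 24.3
gripper_force: 0.0
time_s: 3.08
ee_pos: [510.6, 344.8, 135.8]
ee_rot: [-179.8, 0.1, 90.0]
force: [0.4, -0.1, 0.2]
gripper_width: 0.4
gripper_force: 0.0
[ 0.41415171 -0.12143611  0.1966331 ] [3.29399445e+01 2.58022840e+01 9.13342849e+01 4.10600168e-02
 6.30668413e+01 3.29572416e+01]
button_top [([445.0, 281.0, 120.0], 0.74), ([519.0, 356.0, 92.0], 0.63)]
lever_grip [([441.0, 281.0, 125.0], 0.55)]
lever_pivot [([487.0, 351.0, 79.0], 0.89)]
[330.52638052 280.48406029] [193.75130362 460.28646919]
```

View pics/w1.png

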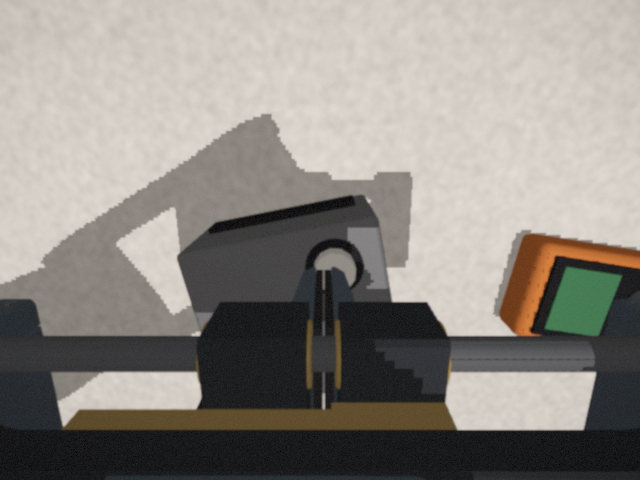

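Wrist view: the button is at about (335,268) and only partly visible behind the fingertips, so it lies near (517,347). Pressing down there.

```bash
python3 -m crank '1 2 6 15 0 0 0;1 0 0 12 0 0 0;1 0 0 5 0 0 0;1 0 0 4 0 0 0;1 0 0 4 0 0 0;1 0 0 0 0 0 0;1 0 0 0 0 0 0'; python3 -c "
from h import *
s=env.state();im=grab_frame('side');cv2.imwrite('pics/s1.png',cv2.resize(im[150:270,170:330],None,fx=4,fy=4))"
```

```text
time_s: 4.15
ee_pos: [517.6, 347.2, 97.6]
ee_rot: [180.0, -0.0, 90.0]
force: [-1.6, -0.5, 2.6]
gripper_width: 0.4
gripper_force: 1.4
```

View pics/s1.png

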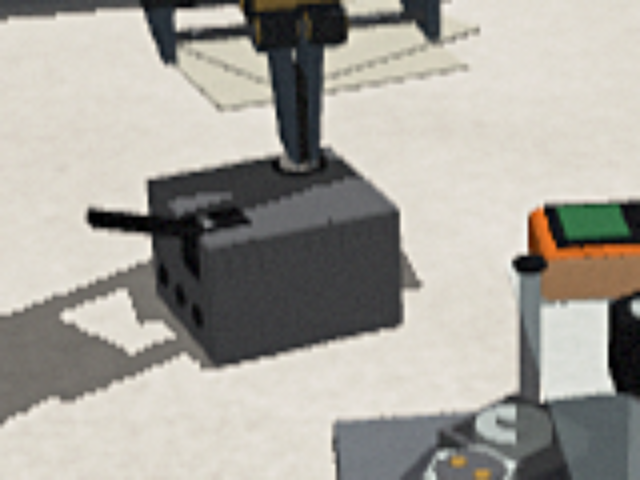

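Side view: the lever is down, pointing forward and left at about (90,215) in the crop. Now up and over to the front module.

```bash
python3 -m crank '1 0 0 -40 0 0 0;1 -10 0 -50 0 0 0;0.2 -60 0 -20 0 0 0;0 -60 0 0 0 0 0;-0.2 -60 0 0 0 0 0;-0.2 -60 0 0 0 0 0;-0.2 -60 0 0 0 0 0;-0.2 -50 2 0 0 0 0;-0.2 -25 2 0 0 0 0'; python3 -m crank '-0.2 0 0 0 0 0 10;-0.2 0 0 0 0 0 10;-0.2 0 0 0 0 0 10;-0.2 0 0 0 0 0 10;-0.2 0 0 0 0 0 10;-0.2 0 0 0 0 0 10;-0.2 0 0 0 0 0 10;-0.2 0 0 0 0 0 10;-0.2 0 0 0 0 0 0'; python3 -c "
from h import *
s=env.state();print(s['qpos']);cv2.imwrite('pics/w2.png',grab_frame('wrist'))
for n in('module1_c','knob'):print(n,[(np.round(d['point']).tolist(),round(d['p'],2)) for d in models.search_frame(n,'wrist')])
print(pix('wrist',[521.8,-37.8,85],s),pix('wrist',[616,-21,146],s))"
```

```text
time_s: 5.32
ee_pos: [521.9, -39.7, 207.1]
ee_rot: [179.9, 0.0, 89.9]
force: [0.5, 0.5, -0.5]
gripper_width: 54.4
gripper_force: 0.0
time_s: 6.45
ee_pos: [522.0, -37.2, 207.0]
ee_rot: [180.0, -0.0, 10.1]
force: [-0.6, -0.2, 0.2]
gripper_width: 54.5
gripper_force: 0.0
[-5.33072622e+00  1.43696216e+01  9.79897997e+01 -5.09019261e-03
  6.75916387e+01  7.45508178e+01]
module1_c []
knob [([547.0, -14.0, 31.0], 0.57)]
[324.52904299 239.70696974] [325.13183048  97.4257759 ]
```

View pics/w2.png

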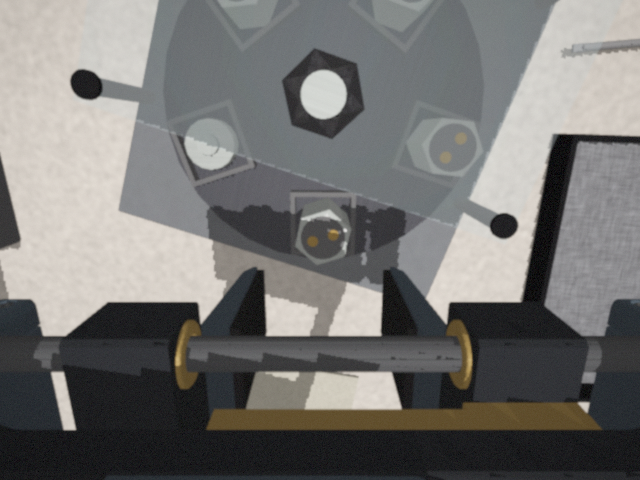

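Wrist view: front module at (323,236), knob at (324,94), as predicted. I'll zoom in for the hexagon's orientation.

```bash
python3 -c "
import cv2
im=cv2.imread('pics/w2.png')
a=cv2.resize(im[185:275,275:375],None,fx=6,fy=6,interpolation=2)
b=cv2.convertScaleAbs(a,alpha=2.0,beta=-40)
cv2.imwrite('pics/w2c.png',b)"
```

```text
(no output)
```

View pics/w2c.png

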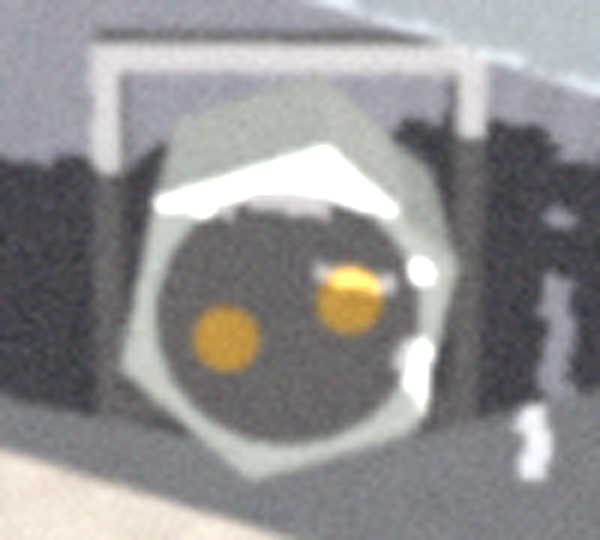

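Hexagon corners sit at about 18.5° from image-right, and the pins lie on a corner line. So turn the tool +11.5°, then descend and grip.

```bash
python3 -m crank '-0.2 2 -1 0 0 0 6;-0.2 0 0 20 0 0 5.5;-0.2 0 0 50 0 0 0;-0.2 0 0 45 0 0 0;-0.2 0 0 22 0 0 0;-0.2 0 0 10 0 0 0;1 0 0 0 0 0 0;1 0 0 0 0 0 0;1 0 0 0 0 0 0;1 0 0 0 0 0 0' 25
```

```text
time_s: 7.85
ee_pos: [524.4, -35.8, 61.1]
ee_rot: [180.0, -0.1, -1.5]
force: [0.7, -0.8, 4.0]
gripper_width: 37.6
gripper_force: 25.0
```

```bash
python3 -m crank '1 0 0 -20 0 0 0;1 0 0 -40 0 0 0;1 0 0 -50 0 0 0;1 14 40 0 0 0 0;1 16 50 0 0 0 0;1 17 55 0 0 0 0;1 17 55 0 0 0 0;1 14 48 0 0 0 0;1 6.6 20 0 0 0 -9.8;1 0 0 0 0 0 0'; python3 -c "
from h import *
s=env.state();im=grab_frame('wrist');cv2.imwrite('pics/w3.png',im)"
```

```text
time_s: 9.1
ee_pos: [600.7, -307.0, 169.0]
ee_rot: [-179.9, 0.1, 8.1]
force: [-1.0, 0.9, -1.7]
gripper_width: 37.5
gripper_force: 25.0
```

View pics/w3.png

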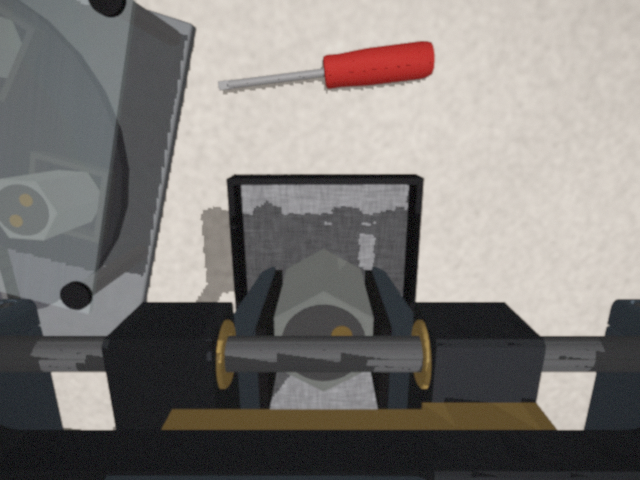

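Module held straight, tray centred on column 325. Lowering it.

```bash
python3 -m crank '1 0 0 50 0 0 0;1 0 0 50 0 0 0;1 0 0 20 0 0 0;1 0 0 8 0 0 0;1 0 0 4.5 0 0 0;1 0 0 0 0 0 0;-0.2 0 0 0 0 0 0;-0.2 0 0 0 0 0 0;-0.2 0 0 0 0 0 0'
```

```text
time_s: 10.28
ee_pos: [601.3, -306.0, 38.1]
ee_rot: [180.0, -0.1, 8.3]
force: [0.6, 0.7, -0.4]
gripper_width: 54.9
gripper_force: 0.0
```

```bash
python3 -m crank '-0.1 0 0 -40 0 0 0;-0.1 0 0 -50 0 0 0;-0.1 5 -20 -52 0 0 0;-0.1 12 -60 0 0 0 0;-0.1 12 -60 0 0 0 0;-0.1 12 -60 0 0 0 0;-0.1 12 -60 0 0 0 0;-0.1 4 -20 0 0 0 -10.3;-0.1 0 0 0 0 0 -10.3;-0.1 0 0 0 0 0 -10.3'; python3 -m crank '-0.1 0 0 0 0 0 -10.3;-0.1 0 0 0 0 0 -10.3;-0.1 0 0 0 0 0 -10.3;-0.1 0 0 0 0 0 0'; python3 -c "
from h import *
s=env.state();im=grab_frame('wrist');cv2.imwrite('pics/w4.png',im);print(pix('wrist',[616.5,-21.2,146],s))"
```

```text
time_s: 11.52
ee_pos: [617.0, -19.9, 179.7]
ee_rot: [180.0, -0.0, 39.6]
force: [-0.3, -0.4, 0.2]
gripper_width: 50.5
gripper_force: 0.0
time_s: 12.02
ee_pos: [617.0, -20.6, 179.6]
ee_rot: [180.0, -0.0, 70.0]
force: [-0.2, -0.7, -1.1]
gripper_width: 50.3
gripper_force: 0.0
[321.96419362 285.18923649]
```

View pics/w4.png

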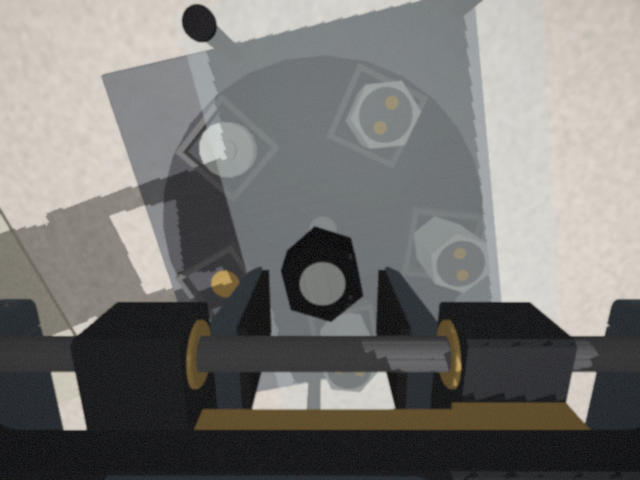

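Wrist view: knob top at (322,284), between the fingers as predicted. Down, grip, turn 80° clockwise.

```bash
python3 -m crank '-0.1 0 0 25 0 0 0;-0.1 0 0 20 0 0 0;-0.1 0 0 12 0 0 0;1 0 0 0 0 0 0;1 0 0 0 0 0 0;1 0 0 0 0 0 0;1 0 0 0 0 0 0' 25; python3 -m crank '1 0 0 0 0 0 10;1 0 0 0 0 0 10;1 0 0 0 0 0 10;1 0 0 0 0 0 10;1 0 0 0 0 0 10;1 0 0 0 0 0 10;1 0 0 0 0 0 10;1 0 0 0 0 0 10;1 0 0 0 0 0 0'
```

```text
time_s: 12.95
ee_pos: [616.4, -20.5, 121.6]
ee_rot: [-179.9, 0.0, 70.1]
force: [-1.3, -0.2, -12.9]
gripper_width: 43.1
gripper_force: 25.0
time_s: 14.08
ee_pos: [616.4, -20.3, 121.7]
ee_rot: [-180.0, 0.1, -9.8]
force: [0.1, 0.5, -13.4]
gripper_width: 42.2
gripper_force: 25.0
```

```bash
python3 -m crank '-0.2 0 0 0 0 0 0;-0.2 0 0 0 0 0 0;-0.2 0 0 -20 0 0 0;-0.2 0 0 -40 0 0 0;-0.2 -30 6 -25 0 0 0;-0.2 -45 9 0 0 0 0;-0.2 -18 4 0 0 0 0;-0.2 0 0 0 0 0 0;-0.2 0 0 0 0 0 0'; python3 -c "
from h import *
s=env.state();im=grab_frame('wrist');cv2.imwrite('pics/w5.png',im);print(s['ee_pos'],s['ee_rot'],pix('wrist',[521.5,-23,85],s))"
```

```text
time_s: 15.2
ee_pos: [523.6, -23.4, 208.5]
ee_rot: [-180.0, -0.2, -9.9]
force: [-0.7, -0.3, -0.3]
gripper_width: 54.8
gripper_force: 0.0
[523.64501835 -23.36266494 208.49919045] [-1.79976550e+02 -1.78490492e-01 -9.87663501e+00] [324.22068581 241.67484766]
```

View pics/w5.png

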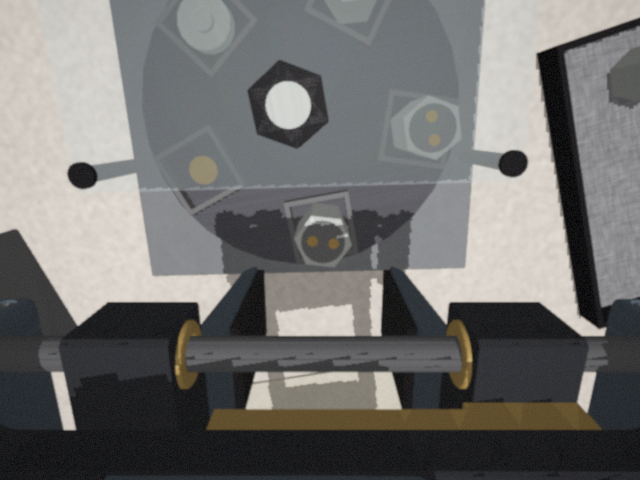

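Wrist view: turned as expected. Next module is at about (323,241) with its pins at (313,241) and (334,243). I'll measure pins by code from here on.

```bash
cat >> h.py <<'E'
def pins(im,s,xy,z=85):
    "two gold pins of the module near world xy: centre, offset in tool axes, turn about tool z to square the pads to flats"
    u,v=pix('wrist',[*xy,z],s).astype(int);w=30
    h=cv2.cvtColor(im,cv2.COLOR_BGR2HSV)[v-w:v+w,u-w:u+w]
    m=cv2.inRange(h,(10,120,90),(28,255,255))
    n,_,st,c=cv2.connectedComponentsWithStats(m)
    i=np.argsort(-st[1:,4])[:2]+1;p=c[i]+[u-w,v-w]
    P=[ray('wrist',q,z,s) for q in p];C=(P[0]+P[1])/2
    R=Ro.from_euler('xyz',s['ee_rot'],degrees=True).as_matrix()
    off=R.T@(C-s['ee_pos']);d=R.T@(P[1]-P[0]);a=np.degrees(np.arctan2(d[1],d[0])) # about tool z from tool x; corner line
    t=(a+30-90+30)%60-30   # turn bringing tool y onto a flat normal
    print('area',st[i,4],'px',p.round(1).tolist(),'C',C.round(1),'off',off.round(1),'turn',round(t,1),'sep',round(np.linalg.norm(d),1))
E
python3 -c "
from h import *
for f,s,xy in(('w2',dict(ee_pos=[522,-37.2,207],ee_rot=[180,0,10.1]),(522,-38)),('w5',env.state(),(521.5,-23))):pins(cv2.imread(f'pics/{f}.png'),s,xy)"
```

```text
area [66 65] px [[312.2, 240.9], [332.9, 234.5]] C [522.7 -35.8  85. ] off [  0.9  -1.2 122. ] turn 12.2 sep 16.3
area [64 64] px [[312.0, 240.8], [333.1, 243.2]] C [521.4 -21.7  85. ] off [ -2.7  -1.2 123.1] turn -23.1 sep 16.0
```

```bash
python3 -m crank '-0.2 -1.5 -1 0 0 0 0;-0.2 0 0 0 0 0 -8;-0.2 0 0 0 0 0 -8;-0.2 0 0 40 0 0 -7;-0.2 0 0 45 0 0 0;-0.2 0 0 40 0 0 0;-0.2 0 0 22 0 0 0;1 0 0 0 0 0 0;1 0 0 0 0 0 0;1 0 0 0 0 0 0'; python3 -m crank '1 0 0 0 0 0 0;1 0 0 -15 0 0 0;1 0 0 -30 0 0 0;1 0 0 -50 0 0 0;1 0 0 -15 0 0 0'
```

```text
time_s: 16.5
ee_pos: [521.7, -22.0, 61.5]
ee_rot: [180.0, -0.1, 13.1]
force: [1.0, -0.4, -1.8]
gripper_width: 37.9
gripper_force: 25.0
time_s: 17.12
ee_pos: [522.7, -22.1, 174.6]
ee_rot: [179.9, -0.4, 13.1]
force: [-0.4, 0.5, -2.5]
gripper_width: 37.7
gripper_force: 25.0
```

```bash
python3 -m crank '1 -6 38 0 0 0 0;1 -8 52 0 0 0 0;1 -9 56 0 0 0 0;1 -9 56 0 0 0 0;1 -8 52 0 0 0 0;1 -6 36 0 0 0 4.8;1 0 0 0 0 0 0;1 0 0 0 0 0 0'; python3 -m crank '1 0 0 40 0 0 0;1 0 0 50 0 0 0;1 0 0 28 0 0 0;1 0 0 13 0 0 0;1 0 0 5 0 0 0;1 0 0 0 0 0 0;-0.2 0 0 0 0 0 0;-0.2 0 0 0 0 0 0;-0.2 0 0 0 0 0 0'
```

```text
time_s: 18.12
ee_pos: [541.2, -314.2, 169.8]
ee_rot: [-179.9, 0.1, 8.3]
force: [0.3, -0.4, -2.0]
gripper_width: 38.0
gripper_force: 25.0
time_s: 19.25
ee_pos: [542.0, -315.0, 34.7]
ee_rot: [180.0, -0.0, 8.3]
force: [0.1, 0.2, 0.3]
gripper_width: 54.5
gripper_force: 0.0
```

```bash
python3 -m crank '-0.1 0 0 -40 0 0 0;-0.1 0 0 -50 0 0 0;-0.1 12 -30 -53 0 0 0;-0.1 25 -55 0 0 0 0;-0.1 25 -55 0 0 0 0;-0.1 25 -55 0 0 0 0;-0.1 21 -55 0 0 0 0;-0.1 8 -30 0 0 0 -9.5;-0.1 0 0 0 0 0 -9.5;-0.1 0 0 0 0 0 -9.5'; python3 -m crank '-0.1 0 0 0 0 0 -9.5;-0.1 0 0 10 0 0 -9.7;-0.1 0 0 25 0 0 0;-0.1 0 0 20 0 0 0;-0.1 0 0 0 0 0 0;1 0 0 0 0 0 0;1 0 0 0 0 0 0;1 0 0 0 0 0 0;1 0 0 0 0 0 0'
```

```text
time_s: 20.5
ee_pos: [616.2, -20.3, 177.4]
ee_rot: [-180.0, 0.0, 37.2]
force: [0.2, -0.3, 0.2]
gripper_width: 50.3
gripper_force: 0.0
time_s: 21.62
ee_pos: [616.2, -20.8, 123.2]
ee_rot: [180.0, -0.0, 56.0]
force: [-2.4, 1.8, 3.1]
gripper_width: 41.0
gripper_force: 25.0
```

```bash
python3 -m crank '1 0 0 0 0 0 10.3;1 0 0 0 0 0 10.3;1 0 0 0 0 0 10.3;1 0 0 0 0 0 10.3;1 0 0 0 0 0 10.3;1 0 0 0 0 0 10.3;1 0 0 0 0 0 10.2;1 0 0 0 0 0 0'; python3 -m crank '-0.2 0 0 0 0 0 0;-0.2 0 0 0 0 0 0;-0.2 0 0 -20 0 0 0;-0.2 0 0 -40 0 0 0;-0.2 -30 8 -25 0 0 0;-0.2 -45 13 0 0 0 0;-0.2 -16 5 0 0 0 0;-0.2 0 0 0 0 0 0;-0.2 0 0 0 0 0 0'; python3 -c "
from h import *
s=env.state();im=grab_frame('wrist');cv2.imwrite('pics/w6.png',im);print(s['ee_pos'],s['ee_rot']);pins(im,s,(521.5,-22))"
```

```text
time_s: 22.62
ee_pos: [616.7, -20.4, 123.2]
ee_rot: [-179.9, -0.1, -15.9]
force: [-1.5, 3.4, 3.7]
gripper_width: 40.0
gripper_force: 25.0
time_s: 23.75
ee_pos: [522.9, -21.2, 207.4]
ee_rot: [-180.0, -0.1, -16.0]
force: [0.3, -0.4, 0.1]
gripper_width: 54.4
gripper_force: 0.0
[522.88156778 -21.20542556 207.40225767] [-1.79987536e+02 -6.76543737e-02 -1.59887237e+01]
area [68 64] px [[331.4, 235.6], [314.0, 247.3]] C [521.3 -19.5  85. ] off [ -2.2  -1.2 122.4] turn -4.8 sep 15.9
```

```bash
python3 -m crank '-0.2 -1.5 -1 0 0 0 0;-0.2 0 0 40 0 0 -4.8;-0.2 0 0 45 0 0 0;-0.2 0 0 40 0 0 0;-0.2 0 0 21 0 0 0;1 0 0 0 0 0 0;1 0 0 0 0 0 0;1 0 0 0 0 0 0;1 0 0 0 0 0 0'; python3 -m crank '1 0 0 -15 0 0 0;1 0 0 -30 0 0 0;1 0 0 -50 0 0 0;1 0 0 -15 0 0 0;1 0 0 0 0 0 0'
```

```text
time_s: 24.92
ee_pos: [520.7, -19.6, 62.2]
ee_rot: [-180.0, -0.1, -11.2]
force: [-0.3, -0.0, -1.4]
gripper_width: 38.1
gripper_force: 25.0
time_s: 25.55
ee_pos: [520.6, -19.7, 172.5]
ee_rot: [-180.0, -0.1, -11.2]
force: [0.6, 0.3, -2.6]
gripper_width: 38.1
gripper_force: 25.0
```

```bash
python3 -m crank '1 3 40 0 0 0 0;1 4 55 0 0 0 0;1 4 58 0 0 0 0;1 4 58 0 0 0 0;1 4 54 0 0 0 0;1 3.5 40 0 0 0 -9.7;1 0 0 0 0 0 -9.8;1 0 0 0 0 0 0'; python3 -m crank '1 0 0 40 0 0 0;1 0 0 50 0 0 0;1 0 0 28 0 0 0;1 0 0 11 0 0 0;1 0 0 5 0 0 0;1 0 0 0 0 0 0;-0.2 0 0 0 0 0 0;-0.2 0 0 0 0 0 0;-0.2 0 0 0 0 0 0'
```

```text
time_s: 26.55
ee_pos: [481.9, -323.0, 169.2]
ee_rot: [-179.8, 0.2, 8.1]
force: [-0.9, 1.0, -1.9]
gripper_width: 37.6
gripper_force: 25.0
time_s: 27.68
ee_pos: [483.5, -323.4, 38.0]
ee_rot: [180.0, -0.0, 8.3]
force: [-0.6, -0.0, 0.7]
gripper_width: 54.5
gripper_force: 0.0
```

```bash
python3 -m crank '-0.1 0 0 -40 0 0 0;-0.1 0 0 -50 0 0 0;-0.1 15 -25 -52 0 0 0;-0.1 32 -50 0 0 0 0;-0.1 32 -50 0 0 0 0;-0.1 32 -50 0 0 0 0;-0.1 32 -50 0 0 0 0;-0.1 22 -37 0 0 0 0;-0.1 10 -18 0 0 0 -8.9;-0.1 0 0 0 0 0 -8.9'; python3 -m crank '-0.1 0 0 0 0 0 -8.9;-0.1 0 0 10 0 0 -9;-0.1 0 0 25 0 0 0;-0.1 0 0 19 0 0 0;-0.1 0 0 0 0 0 0;1 0 0 0 0 0 0;1 0 0 0 0 0 0;1 0 0 0 0 0 0;1 0 0 0 0 0 0'
```

```text
time_s: 28.92
ee_pos: [616.4, -19.0, 179.4]
ee_rot: [-180.0, -0.0, 26.5]
force: [0.4, -0.1, 0.3]
gripper_width: 50.1
gripper_force: 0.0
time_s: 30.05
ee_pos: [616.2, -20.5, 126.4]
ee_rot: [180.0, -0.1, 44.0]
force: [-1.6, 2.8, 4.5]
gripper_width: 39.9
gripper_force: 25.0
```

```bash
python3 -m crank '1 0 0 0 0 0 10.3;1 0 0 0 0 0 10.3;1 0 0 0 0 0 10.3;1 0 0 0 0 0 10.3;1 0 0 0 0 0 10.3;1 0 0 0 0 0 10.3;1 0 0 0 0 0 10.2;1 0 0 0 0 0 0'; python3 -m crank '-0.2 0 0 0 0 0 0;-0.2 0 0 0 0 0 0;-0.2 0 0 -20 0 0 0;-0.2 0 0 -40 0 0 0;-0.2 -28 14 -22 0 0 0;-0.2 -42 23 0 0 0 0;-0.2 -14 8 0 0 0 0;-0.2 0 0 0 0 0 0;-0.2 0 0 0 0 0 0'; python3 -c "
from h import *
s=env.state();im=grab_frame('wrist');cv2.imwrite('pics/w7.png',im);print(s['ee_pos'],s['ee_rot']);pins(im,s,(521.5,-20))"
```

```text
time_s: 31.05
ee_pos: [616.6, -20.4, 126.3]
ee_rot: [-179.9, -0.1, -27.9]
force: [-1.0, 3.6, 4.8]
gripper_width: 39.9
gripper_force: 25.0
time_s: 32.17
ee_pos: [521.9, -21.3, 207.4]
ee_rot: [-180.0, -0.1, -28.0]
force: [-0.1, 0.8, -0.6]
gripper_width: 54.6
gripper_force: 0.0
[521.93974372 -21.32509486 207.38793402] [-1.79975596e+02 -5.80720937e-02 -2.79851737e+01]
area [66 65] px [[315.5, 232.4], [325.2, 250.9]] C [521.3 -17.5  85. ] off [ -2.5  -3.  122.4] turn -26.7 sep 16.1
```

```bash
python3 -m crank '-0.2 -1.8 -3 0 0 0 0;-0.2 0 0 0 0 0 -9;-0.2 0 0 0 0 0 -9;-0.2 0 0 40 0 0 -8.7;-0.2 0 0 45 0 0 0;-0.2 0 0 40 0 0 0;-0.2 0 0 21 0 0 0;1 0 0 0 0 0 0;1 0 0 0 0 0 0;1 0 0 0 0 0 0'; python3 -m crank '1 0 0 0 0 0 0;1 0 0 -15 0 0 0;1 0 0 -30 0 0 0;1 0 0 -50 0 0 0;1 0 0 -15 0 0 0;1 0 0 0 0 0 0'
```

```text
time_s: 33.48
ee_pos: [521.3, -17.6, 62.4]
ee_rot: [-180.0, -0.1, -1.3]
force: [-0.1, -0.1, -1.6]
gripper_width: 38.0
gripper_force: 25.0
time_s: 34.22
ee_pos: [520.7, -17.7, 172.5]
ee_rot: [-180.0, -0.1, -1.3]
force: [0.1, -0.9, -1.9]
gripper_width: 37.7
gripper_force: 25.0
```

```bash
python3 -m crank '1 -11 40 0 0 0 0;1 -16 56 0 0 0 0;1 -16 58 0 0 0 0;1 -16 58 0 0 0 0;1 -15 56 0 0 0 0;1 -11 36 0 0 0 0;1 -4.6 12 0 0 0 -9.6;1 0 0 0 0 0 0'; python3 -c "
from h import *
s=env.state();im=grab_frame('top');cv2.imwrite('pics/t2.png',cv2.resize(im[140:345,230:500],None,fx=2.9,fy=2.9))"
```

```text
time_s: 35.22
ee_pos: [422.3, -331.6, 169.4]
ee_rot: [-179.8, 0.2, 8.1]
force: [0.5, 0.4, -1.6]
gripper_width: 38.1
gripper_force: 25.0
```

View pics/t2.png

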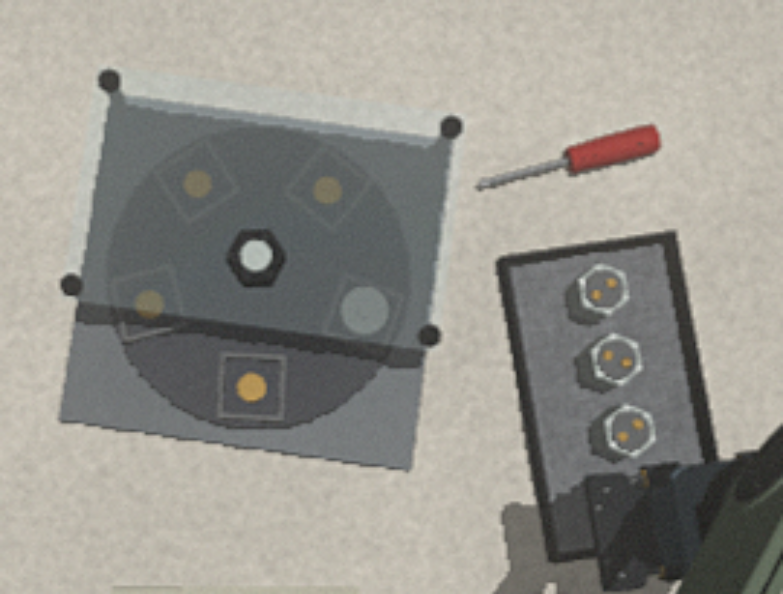

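Three modules stand in the tray and the magazine pockets are empty apart from the plug. Placing the fourth.

```bash
python3 -m crank '1 0.5 0 40 0 0 0;1 0 0 50 0 0 0;1 0 0 28 0 0 0;1 0 0 10 0 0 0;1 0 0 4 0 0 0;1 0 0 0 0 0 0;-0.2 0 0 0 0 0 0;-0.2 0 0 0 0 0 0;-0.2 0 0 0 0 0 0'; python3 -m crank '-0.2 0 0 -40 0 0 0;-0.2 0 0 -50 0 0 0;-0.2 0 0 -55 0 0 0'
```

```text
time_s: 36.4
ee_pos: [424.5, -331.7, 40.0]
ee_rot: [180.0, -0.0, 8.3]
force: [0.0, 0.6, 0.2]
gripper_width: 54.6
gripper_force: 0.0
time_s: 36.78
ee_pos: [423.8, -331.2, 185.8]
ee_rot: [-180.0, 0.0, 8.3]
force: [1.0, -1.9, 0.4]
gripper_width: 54.6
gripper_force: 0.0
```

```bash
python3 -m crank '-0.2 4 -40 -8 0 0 0;-0.2 6 -59 -8 0 0 0;-0.2 6 -61 0 0 0 0;-0.2 6 -61 0 0 0 0;-0.2 6 -61 0 0 0 0;-0.2 6 -61 0 0 0 0;-0.2 6 -61 0 0 0 0;-0.2 6 -61 0 0 0 0;-0.2 6 -61 0 0 0 0;-0.2 6 -45 0 0 0 0'; python3 -m crank '-0.2 1 -18 0 0 0 -2.9;-0.2 0 0 0 0 0 0'; python3 -c "
from h import *
s=env.state();im=grab_frame('wrist');cv2.imwrite('pics/w8.png',im);print(s['ee_pos'],s['ee_rot'],s['qpos'])
for n in('lever_grip','lever_pivot','button_top'):print(n,[(np.round(d['point']).tolist(),round(d['p'],2)) for d in models.search_frame(n,'wrist')])
for X in([449,271,75],[398,261,92],[517,347,92]):print(pix('wrist',X,s))
im=grab_frame('top');cv2.imwrite('pics/t3.png',im)"
```

```text
time_s: 38.02
ee_pos: [398.6, 244.3, 200.9]
ee_rot: [-180.0, -0.1, 8.4]
force: [0.8, 0.2, 0.3]
gripper_width: 54.9
gripper_force: 0.0
time_s: 38.28
ee_pos: [397.3, 259.9, 200.4]
ee_rot: [180.0, 0.0, 11.3]
force: [-0.1, 0.5, 0.0]
gripper_width: 55.0
gripper_force: 0.0
[397.2999103  259.91029775 200.36019749] [1.79959932e+02 2.68331761e-02 1.13208550e+01] [ 3.18236335e+01  1.03833363e+01  1.04354251e+02 -3.09636142e-02
  6.53015828e+01  1.10515717e+02]
lever_grip [([412.0, 269.0, 93.0], 0.58)]
lever_pivot [([493.0, 306.0, 80.0], 0.77)]
button_top [([511.0, 346.0, 89.0], 0.88)]
[322.66014436 167.075891  ]
[322.43503834 243.02234749]
[223.92500507  36.27689626]
```

View pics/w8.png

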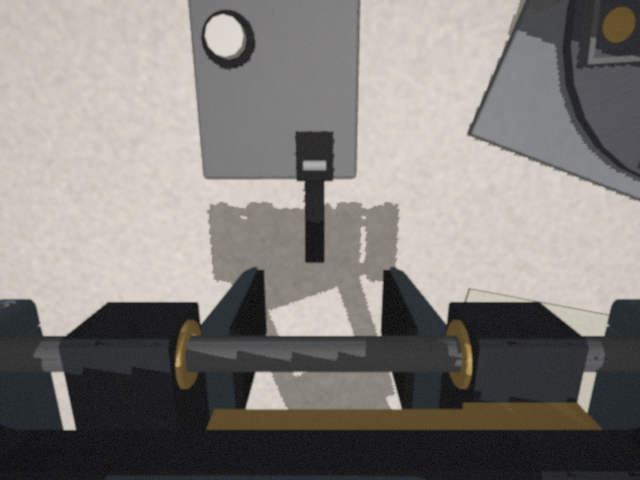

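Wrist view: the lever hangs along column 314, its end at row 262. That is 5.5 mm in tool −y and about 1 mm in +x. Gripping it across its width.

```bash
python3 -m crank '-0.2 1 -5.5 30 0 0 0;-0.2 0 0 40 0 0 0;-0.2 0 0 30 0 0 0;-0.2 0 0 16 0 0 0;1 0 0 0 0 0 0;1 0 0 0 0 0 0;1 0 0 0 0 0 0;1 0 0 0 0 0 0;1 0 0 0 0 0 0' 15; python3 -m crank '1 4.6 0 -10.1 0 0 0;1 5.5 0 -7.9 0 0 0;1 6.7 0 -6.7 0 0 0;1 7.9 0 -5.5 0 0 0;1 0 0 0 0 0 0'
```

```text
time_s: 39.65
ee_pos: [397.6, 266.2, 85.0]
ee_rot: [-179.9, -0.1, 11.2]
force: [-2.3, 2.0, 2.6]
gripper_width: 13.7
gripper_force: 15.0
time_s: 40.28
ee_pos: [421.4, 270.9, 115.7]
ee_rot: [-179.9, 0.1, 11.2]
force: [-3.2, 3.2, 3.2]
gripper_width: 13.5
gripper_force: 15.0
```

```bash
python3 -m crank '1 8.7 0 -4.1 0 0 0;1 9.2 0 -2.5 0 0 0;1 9.6 0 -0.8 0 0 0;1 4.8 0 0.2 0 0 0;1 4 0 0.2 0 0 0;1 3 0 0 0 0 0;1 0 0 0 0 0 0' 20; python3 -c "
from h import *
s=env.state();im=grab_frame('side');cv2.imwrite('pics/s2.png',cv2.resize(im[150:270,170:330],None,fx=4,fy=4))"
```

```text
time_s: 41.15
ee_pos: [458.9, 278.4, 123.0]
ee_rot: [-179.9, 0.2, 11.1]
force: [-4.4, 3.6, 4.9]
gripper_width: 13.6
gripper_force: 20.0
```

View pics/s2.png

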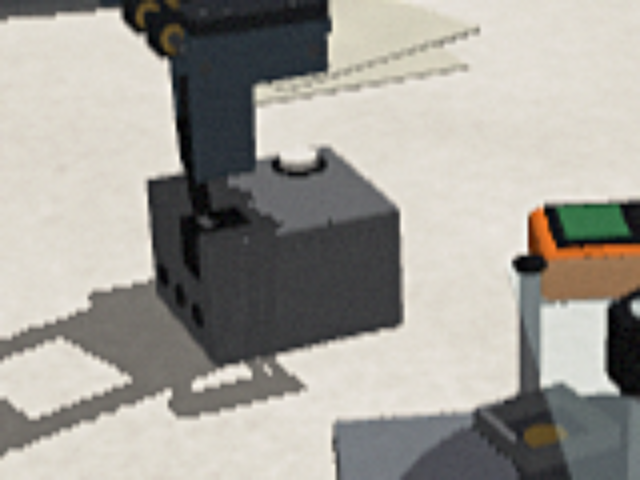

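Side view: the lever stub from (208,215) to (195,180) still seems to lean a little to the front, so I'll push on past.

```bash
python3 -m crank '1 3 0 0.5 0 0 0;1 3 0 0.5 0 0 0;1 3 0 0.5 0 0 0;1 3 0 0.5 0 0 0;1 0 0 0 0 0 0' 35
```

```text
time_s: 41.82
ee_pos: [470.1, 280.5, 121.2]
ee_rot: [-179.9, 0.2, 11.1]
force: [-7.4, 2.8, 8.8]
gripper_width: 12.7
gripper_force: 35.0
```

```bash
python3 -m crank '0.5 0 0 0 0 0 0;-0.2 0 0 0 0 0 0;-0.2 0 0 0 0 0 0;-0.2 0 0 -40 0 0 0;-0.2 0 0 -60 0 0 0;-0.2 -40 0 -40 0 0 0;-0.2 -60 0 0 0 0 0;-0.2 0 0 0 0 0 0'; python3 -c "
from h import *
s=env.state();im=grab_frame('side');t=grab_frame('top')
o=np.zeros((600,800,3),np.uint8)
o[:400,:400]=cv2.resize(im[160:240,190:270],None,fx=5,fy=5)
o[:400,400:800]=cv2.resize(cv2.imread('pics/side0.png')[160:240,190:270],None,fx=5,fy=5)
o[400:,:300]=cv2.resize(t[250:320,140:245],(300,200));o[400:,300:600]=cv2.resize(t[210:340,370:565],(300,200))
cv2.imwrite('pics/fin.png',o)
for c in('side','top'):print([(np.round(d['point']).tolist(),round(d['p'],2)) for d in models.search_frame('lever_grip',c)])"
```

```text
time_s: 42.82
ee_pos: [370.5, 259.3, 260.1]
ee_rot: [180.0, 0.1, 11.3]
force: [2.1, 0.0, -0.5]
gripper_width: 54.6
gripper_force: 0.0
[]
[([518.0, 344.0, 91.0], 0.53)]
```

View pics/fin.png

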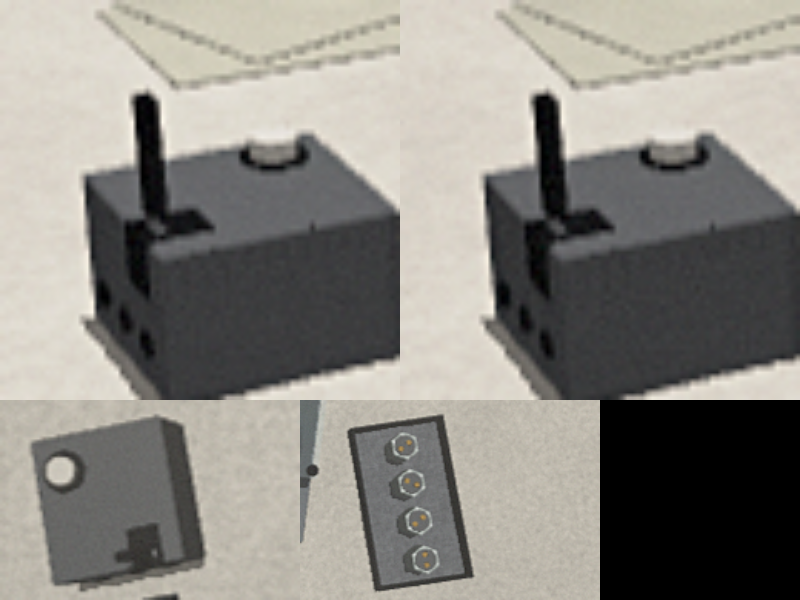

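The lever now matches its starting picture (left against right), and all four modules stand in the tray. Handing in.

```bash
python3 -c "
from h import *
print(env.job_done())"
```

```text
the job is handed in; nothing more can be done
None
```

I handed the job in at about 43 s: I tripped the supply with the test button, moved all four modules into the tray where they stand upright, left the plug in the magazine, and lifted the lever back up, where its final picture matches the starting one (no verdict came back).

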